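# Transposition weighing: exchange the loads of a two-pan balance

## Robot

A 6-joint arm with a two-finger parallel gripper is mounted at the origin on a cart in front of the work surface, level with it; the furniture and walls round the work are solid. World frame = base frame: x ahead of the robot, y to its left, z up, the work surface at z = 0. Lengths are in m, angles in rad, forces in N, time in s.
With the tool pointing down it reaches from about 0.375 to 0.9 m from the base axis. Payload 3.1 kg.
Tool frame: the origin (TCP) lies between the finger pads; the fingertips stand 25 mm ahead of it and the grasp point (between the pads) lies 6 mm ahead of it; y points along the fingers, x is the direction in which the jaws open and shut, and the axes are right-handed (so a half turn about y gives the same grasp; the last joint's range is limited). The gripper opens to 87 mm and grips with 3 to 60 N. Pads are 19 mm wide; open, the fingers measure 117 mm over their backs; the gripper's body (75 mm by 190 mm) begins 51 mm behind the grasp point.
Start: joints at [1.113, 0.527, 1.433, -0, 1.181, -0.178], TCP at [0.172, 0.601, 0.248] pointing down, gripper open.
Joint ranges: [-3.08, 3.08], [-0.75, 2.2], [0.22, 2.44], [-1.43, 4.57], [0, 2.65], [-2.85, 2.85]. Speed limits (rad/s): [2.79, 2.79, 3.14, 3.14, 3.14, 3.14].

## Interface

Orientations are given as a unit quaternion [x, y, z, w].
In Python, from rig import robot gives the robot as it stands.
- The arm moves only by the tool carry_out, never from a script. Its argument "moves" is a list of rows, each a list of 7 numbers: the opening, from 0 (shut) to 1 (fully open), then the shift along the tool's x, y, z in cm, then the turn, a rotation vector about the tool's x, y, z in rad. In form: [[grip, x, y, z, rx, ry, rz], ...]. A call has 1 to 20 rows; each row is the pose to reach, as a shift and turn from the pose commanded when the call began, along the tool's axes at that moment; what a row does not reach only later rows make up. A row lasts 1/10 s, in which the tool goes at most 50 mm and 8.59 degrees, less where a joint would pass 70% of its speed; a pose out of reach is approached as far as the arm can. A call with a gripper value outside its range is refused whole. The fingers move at their own pace and stop on an object; "force" is the grip in N (left out, the last holds). Time passes only in rows, so rows that repeat a pose let the fingers close. It gives the time, the measured TCP pose, the force and the opening at its end, in the units of the state.
- robot.get_obs(): the state, without advancing time (a new reading comes with each control period).
- robot.camera(name): name is "side" or "top"; returns the picture (420x560x3 uint8, red, green, blue); there is no depth.
- robot.camera_params(name): a dict with "fx", "fy", "cx", "cy" (pixels), "k1" (the pictures are not rectified: a ray, as slopes to the right and down, at radius r is drawn at 1 + k1 r^2 times it, then the intrinsics apply), "extrinsics" (4x4, takes a point from camera to world coordinates). Camera axes: x right, y down, z forward; pixel columns grow to the right and rows downward; lengths in m; the calibration is good to about 2 mm. A picture is of the moment at which its call begins. camera_params takes no time and is no camera call.
- robot.hand_in(): hands the job in, once; it reports no verdict.
The state is a dict: "time": time; "q": joint angles; "joint_velocities": joint speeds; "joint_torque": joint torques, N m; "position": TCP position; "tool_rot": TCP orientation; "ft_force": force on the tool from outside, world axes, zero at the start; "moment": the same for the moment, N m; "grip_width": finger opening in m.
Only numpy, scipy, OpenCV 4.12 (cv2) and the standard library are available. Lean on these libraries where they do the work, as an engineer would, in place of code of your own. Each camera call takes 0.05 s, during which the arm holds its last target.

## Task

Repeat the weighing with the loads exchanged: the green tin must end on the pan where the two brass weights are now, and both weights on the pan where the tin is now. Park the tin on the small marble slab beside the balance first and leave it there while you carry the weights across one at a time, the larger weight first as is usual in weighing; then put the tin on the emptied pan. At the end everything stands upright inside its pan, let go, and the balance has come to rest level.

Things in the scene. Friction and masses are not known exactly. Their poses are not given: they have to be found in the camera images.
- tin: Green round closed tin of salve, diameter 67 mm, height 39 mm, 0.30 kg. Origin at the centre of its underside, z up. Stands on one pan at the start; grasp it across the diameter, its upper half clears the pan's rim.
- weight_large: The larger of two knobbed brass weights: body diameter 30 mm and 29 mm high, on it a neck and a knob of diameter 19 mm, 48 mm high in all, 0.20 kg. Origin at the centre of its underside, z up. Stands on the pan without the tin. Grasp the body's upper part or the knob.
- weight_small: The smaller knobbed brass weight: body diameter 23 mm and 22 mm high, on it a neck and a knob of diameter 15 mm, 38 mm high in all, 0.10 kg. Origin at the centre of its underside, z up. Stands on the same pan as the larger one, 35 to 41 mm from it (between centres) roughly along the pan's x axis, on the far side from the robot.
- slab: Small cream marble slab lying flat on the bench, fixed, 131 mm along its x, 161 mm along its y, 18 mm thick; origin at the centre of its underside, z up, so its top is 18 mm above the origin. It lies on the open bench left or right of the balance, nearer than the larger slab under the shelf (an open notebook lies on the other side). Free spot to park the tin.
- pan_left_top (a point): Centre of the floor of the balance's left pan, a round steel dish: floor diameter 95 mm, rim 4.5 mm high, 105 mm over the rim. Its axes are the balance's: x from the dial at the front (facing the robot) to the back, y from right pan to left pan, z up. Level, the floor is 87 mm above the bench. The tin so nearly fills a pan that the larger weight does not fit beside it.
- pan_right_top (a point): Centre of the floor of the right pan, like the left one, same axes; the two centres are 230 mm apart along y. Midway between the pans stands the fixed dial housing, 74 mm wide along y, its top 101 mm above the bench. The balance itself is fixed to the bench.
- pan_left (a joint): Height of the left pan above its level position, in m: 0 is level, +0.007 and -0.007 are the stops. The right pan always moves just as far the other way. A soft spring (150 N/m) centres the beam: 0.1 kg more on one pan lowers it by about 6.5 mm, more puts it on its stop. The tin weighs as much as both weights together, so correctly loaded it settles level within a second.
There are look-alikes about, which are no part of the job. What is shaped like the tin but blue or orange is not meant.

How it is judged:
On the way, in this order (a step that is already met when the one before it is completed fails the run):
1. the tin stands on the marble slab, let go (x of tin in the frame of slab between -0.045 and 0.045 m and y of tin in the frame of slab between -0.06 and 0.06 m and z of tin in the frame of slab between 0.012 and 0.026 m and linear speed of tin below 0.02 m/s and angular speed of tin below 0.3 rad/s and contact force between tin and the fingers below 0.05 N and angle between tin's own z axis and vertical below 0.12 rad), for 0.2 s.
2. the larger weight stands on the pan where the tin was, let go, while the tin waits on the slab (all of step 1 and ((horizontal distance between weight_large and pan_left_top below 0.037 m and z of weight_large in the frame of pan_left_top between -0.006 and 0.006 m) or (horizontal distance between weight_large and pan_right_top below 0.037 m and z of weight_large in the frame of pan_right_top between -0.006 and 0.006 m)) and distance of weight_large from where it was at the start of the episode above 0.12 m and linear speed of weight_large below 0.02 m/s and angular speed of weight_large below 0.3 rad/s and contact force between weight_large and the fingers below 0.05 N and angle between weight_large's own z axis and vertical below 0.12 rad), for 0.2 s.
3. the smaller weight stands beside it on the same pan, let go, while the tin waits on the slab (all of step 1 and (((horizontal distance between weight_large and pan_left_top below 0.037 m and z of weight_large in the frame of pan_left_top between -0.006 and 0.006 m) and (horizontal distance between weight_small and pan_left_top below 0.04 m and z of weight_small in the frame of pan_left_top between -0.006 and 0.006 m)) or ((horizontal distance between weight_large and pan_right_top below 0.037 m and z of weight_large in the frame of pan_right_top between -0.006 and 0.006 m) and (horizontal distance between weight_small and pan_right_top below 0.04 m and z of weight_small in the frame of pan_right_top between -0.006 and 0.006 m))) and distance of each of weight_large, weight_small from where it was at the start of the episode above 0.12 m and linear speed of each of weight_small, weight_large below 0.02 m/s and angular speed of each of weight_small, weight_large below 0.3 rad/s and contact force between each of weight_small, weight_large and the fingers below 0.05 N and angle between each of weight_small, weight_large's own z axis and vertical below 0.12 rad), for 0.2 s.
At the end, for the whole second after the job is handed in: Tin in the pan where the weights were (centre within 22 mm of the pan's), both weights inside the rim of the pan where the tin was (within 37 and 40 mm), each upright to 0.12 rad, underside within 6 mm of the pan floor, released, at rest, over 0.12 m from its start; pans within 2 mm of level (((((horizontal distance between weight_large and pan_left_top below 0.037 m and z of weight_large in the frame of pan_left_top between -0.006 and 0.006 m) and (horizontal distance between weight_small and pan_left_top below 0.04 m and z of weight_small in the frame of pan_left_top between -0.006 and 0.006 m)) and (horizontal distance between tin and pan_right_top below 0.022 m and z of tin in the frame of pan_right_top between -0.006 and 0.006 m)) or (((horizontal distance between weight_large and pan_right_top below 0.037 m and z of weight_large in the frame of pan_right_top between -0.006 and 0.006 m) and (horizontal distance between weight_small and pan_right_top below 0.04 m and z of weight_small in the frame of pan_right_top between -0.006 and 0.006 m)) and (horizontal distance between tin and pan_left_top below 0.022 m and z of tin in the frame of pan_left_top between -0.006 and 0.006 m))) and distance of each of tin, weight_large, weight_small from where it was at the start of the episode above 0.12 m and linear speed of each of tin, weight_large, weight_small below 0.02 m/s and angular speed of each of tin, weight_large, weight_small below 0.3 rad/s and contact force between each of tin, weight_large, weight_small and the fingers below 0.05 N and angle between each of tin, weight_large, weight_small's own z axis and vertical below 0.12 rad and value of joint pan_left between -0.002 and 0.002 m); the robot touches nothing.
It also fails if it takes over 112 s, if anything falls off the work surface, if the arm or the gripper's body presses on something with over 40 N, if the wrist force passes 120 N, or if a joint passes its speed limit or range.

## Working session

There is one attempt and no reset: what is moved stays moved. The work goes in short steps, Python scripts to look and compute and a tool call to move; the robot and the scene stay as the last step left them, time stands still between calls to the robot, and variables do not carry over. Pictures are saved under pics/ and viewed, and the job is handed in when it is done.

Besides the shell and the picture viewer there is one more tool, called after ">>>" by a JSON object that holds its "method" and its "body", one argument or row to a line. carry_out: Moves the arm, as the interface text tells. Its arguments: {"type":"object","properties":{"moves":{"type":"array"},"force":{"type":"number"}},"required":["moves"]}

```bash
mkdir -p pics; ls
python3 - <<'E'
from rig import robot
import cv2, numpy as np
o=robot.get_obs()
for k in ("time","position","tool_rot","ft_force","grip_width"): print(k,o[k])
for n in ("top","side"):
    cv2.imwrite(f"pics/{n}0.png",robot.camera(n)[:,:,::-1])
    p=robot.camera_params(n); print(n,{k:(np.round(v,4).tolist()) for k,v in p.items()})
E
```

```text
pics
time 0.0
position [0.17165654 0.60024962 0.24657484]
tool_rot [ 0.56497143  0.42499199 -0.42637529 -0.56426342]
ft_force [-0.11252665 -0.37524654  0.53115781]
grip_width 0.08721347892207305
top {'fx': 528.6555, 'fy': 528.6555, 'cx': 281.6275, 'cy': 208.3899, 'k1': -0.0989, 'extrinsics': [[0.0021, -0.9929, 0.1193, 0.3166], [-1.0, -0.0024, -0.0016, 0.1045], [0.0019, -0.1192, -0.9929, 1.5467], [0.0, 0.0, 0.0, 1.0]]}
side {'fx': 416.6821, 'fy': 416.6821, 'cx': 283.7591, 'cy': 202.9598, 'k1': -0.0433, 'extrinsics': [[0.8394, -0.2809, 0.4653, -0.0761], [-0.5432, -0.4615, 0.7013, -0.7594], [0.0178, -0.8415, -0.54, 0.7542], [0.0, 0.0, 0.0, 1.0]]}
```

View pics/top0.png

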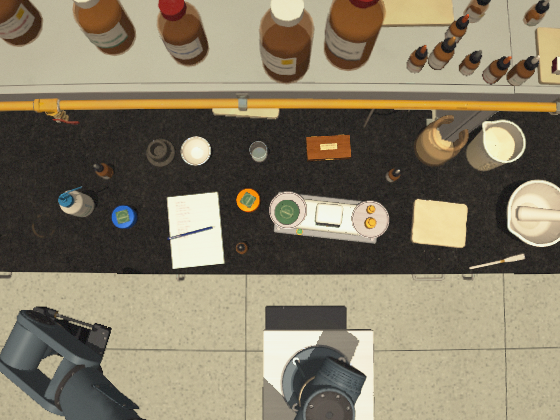

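View pics/side0.png

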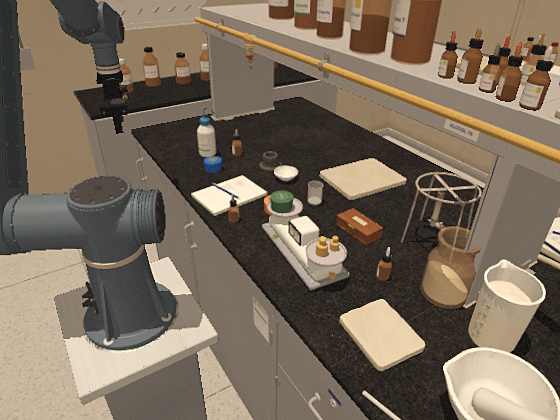

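Run:
```python
from scipy.spatial.transform import Rotation as R
from rig import robot
print(R.from_quat(robot.get_obs()['tool_rot']).as_matrix().round(3))
```

```text
[[ 0.275 -0.001 -0.961]
 [ 0.961 -0.002  0.275]
 [-0.002 -1.     0.   ]]
```

Run:
```python
import cv2
t=cv2.imread('pics/top0.png'); s=cv2.imread('pics/side0.png')
cv2.imwrite('pics/t_bal.png',cv2.resize(t[180:255,262:402],None,fx=5.5,fy=5.5,interpolation=cv2.INTER_CUBIC))
cv2.imwrite('pics/t_slab.png',cv2.resize(t[190:260,400:480],None,fx=7,fy=7,interpolation=cv2.INTER_CUBIC))
cv2.imwrite('pics/s_bal.png',cv2.resize(s[180:300,250:370],None,fx=5,fy=5,interpolation=cv2.INTER_CUBIC))
```

```text
(no output)
```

View pics/t_bal.png

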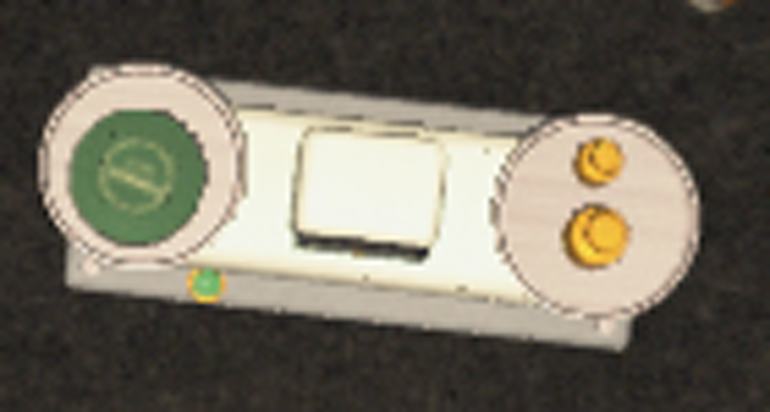

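View pics/t_slab.png

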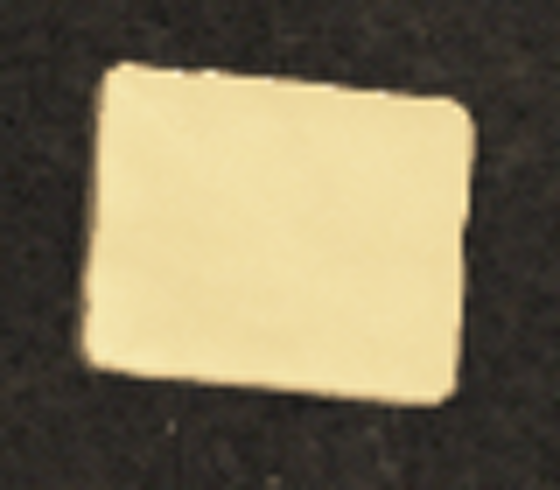

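View pics/s_bal.png

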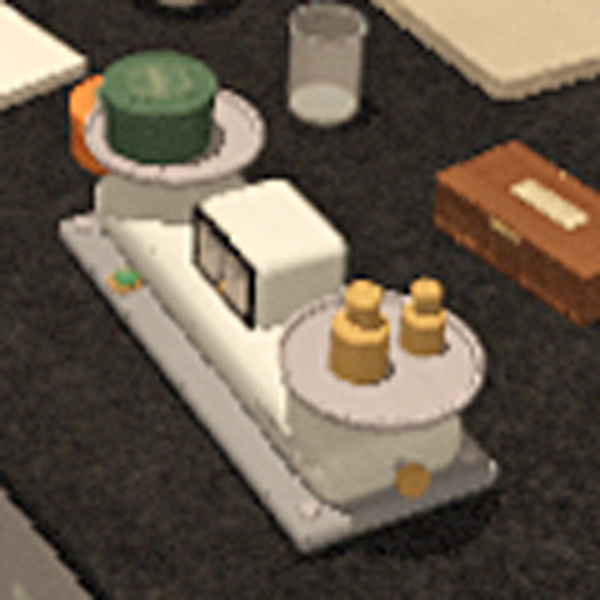

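```bash
cat > h.py <<'E'
from rig import robot
import numpy as np, cv2
from scipy.spatial.transform import Rotation as R
def cam(n):
    p=robot.camera_params(n); K=np.array([[p['fx'],0,p['cx']],[0,p['fy'],p['cy']],[0,0,1]]); return K,np.array([p['k1'],0,0,0,0.]),np.array(p['extrinsics'])
def ray(n,uv):
    K,d,E=cam(n); s=cv2.undistortPoints(np.array([[uv]],float),K,d)[0,0]
    return E[:3,3],E[:3,:3]@np.array([s[0],s[1],1])
def onz(n,uv,z):
    o,d=ray(n,uv); return o+d*(z-o[2])/d[2]
def proj(n,P):
    K,d,E=cam(n); T=np.linalg.inv(E); return cv2.projectPoints(np.array([P],float),cv2.Rodrigues(T[:3,:3])[0],T[:3,3],K,d)[0][0,0]
def tri(a,b):
    o1,d1=ray('top',a);o2,d2=ray('side',b)
    t=np.linalg.lstsq(np.c_[d1,-d2],o2-o1,rcond=None)[0]
    p,q=o1+t[0]*d1,o2+t[1]*d2; return (p+q)/2,np.linalg.norm(p-q)
def src(c,f,off): return ((c[0]+.5)/f-.5+off[0],(c[1]+.5)/f-.5+off[1])
def bl(c,z): return onz('top',src(c,5.5,(262,180)),z)
def sb(c,z): return onz('side',src(c,5,(250,180)),z)
E
python3 - <<'E'
from h import *
np.set_printoptions(precision=4,suppress=True)
L=bl((141.5,164.5),.0915);Rr=bl((597,216),.0915)
print('L',L,'R',Rr,np.linalg.norm(L-Rr)); v=L-Rr; print('yaw of y axis',np.arctan2(-v[0],v[1]))
print('rim dia',bl((40,164),.0915)-bl((243,164),.0915))
print('tin',bl((139,176),.126), 'd',bl((71,176),.126)-bl((208,176),.126))
print('large',bl((597,237),.116),bl((599,232),.13),'small',bl((600,160),.109),bl((603,157),.12))
# side: pans rim ellipse centers
print('side L',sb((175,136),.0915),'R',sb((383,358),.0915),'tin',sb((158,78),.126))
print('side knobs large',sb((365,295),.130),'small',sb((427,292),.120))
c=[src(p,7,(400,190)) for p in [(101,61),(474,97),(457,406),(84,368)]]
C=[onz('top',p,.018) for p in c]; print('slab',np.mean(C,0),[np.linalg.norm(C[i]-C[i-1]) for i in range(4)],C[0]-C[1])
print('pipe',tri((48,106),(250,60)))
print('shelf front edge right?',tri((243,104),(330,68)))
E
```

```text
L [0.4883 0.0863 0.0915] R [ 0.4627 -0.1436  0.0915] 0.23128104962087992
yaw of y axis -0.11102556343088579
rim dia [-0.0002  0.1023  0.    ]
tin [0.4785 0.0879 0.126 ] d [-0.0002  0.0674  0.    ]
large [ 0.4498 -0.1392  0.116 ] [ 0.4509 -0.1379  0.13  ] small [ 0.489  -0.1426  0.109 ] [ 0.4892 -0.1422  0.12  ]
side L [0.4858 0.0827 0.0915] R [ 0.4643 -0.1418  0.0915] tin [0.4814 0.095  0.126 ]
side knobs large [ 0.4553 -0.1344  0.13  ] small [ 0.4918 -0.1388  0.12  ]
slab [ 0.4589 -0.3611  0.018 ] [np.float64(0.12931213363564156), np.float64(0.16022650668477095), np.float64(0.13082405523616839), np.float64(0.15874862848407478)] [0.0148 0.1595 0.    ]
pipe (array([0.7   , 0.6577, 0.3607]), np.float64(0.004633558887255937))
shelf front edge right? (array([0.6856, 0.1816, 0.4399]), np.float64(0.01907470837674286))
```

```bash
cat >> h.py <<'E'
def goal(p,yaw=1.460):
    "shift (cm) and turn, tool axes, from the measured pose to TCP p with jaws along yaw"
    o=robot.get_obs(); M=R.from_quat(o['tool_rot'])
    c,s=np.cos(yaw),np.sin(yaw); T=R.from_matrix(np.c_[[c,s,0],[0,0,-1],[-s,c,0]])
    d=M.inv().apply(np.array(p)-o['position'])*100
    print('pos',np.round(o['position'],4),'w',round(o['grip_width'],4),'f',np.round(o['ft_force'],2),'t',round(o['time'],2))
    print('shift',d.round(2),'turn',(M.inv()*T).as_rotvec().round(3))
E
python3 -c "
from h import *
goal([.479,.089,.20])"
```

```text
pos [0.1717 0.6003 0.2467] w 0.0874 f [-0.38 -0.05 -0.56] t 0.1
shift [-40.69   4.73 -43.62] turn [-0.    -0.168 -0.002]
```

>>> {"method": "carry_out", "body": {
  "moves": [
    [1,-20,0,-22,0,-0.1,0],
    [1,-20,0,-22,0,-0.1,0],
    [1,-20,0,-22,0,-0.1,0],
    [1,-20,0,-22,0,-0.1,0],
    [1,-20,0,-22,0,-0.1,0],
    [1,-20,0,-22,0,-0.1,0],
    [1,-40.7,3,-43.6,0,-0.168,-0.002],
    [1,-40.7,3,-43.6,0,-0.168,-0.002],
    [1,-40.7,3,-43.6,0,-0.168,-0.002],
    [1,-40.7,3,-43.6,0,-0.168,-0.002],
    [1,-40.7,3,-43.6,0,-0.168,-0.002],
    [1,-40.7,4.7,-43.6,0,-0.168,-0.002],
    [1,-40.7,4.7,-43.6,0,-0.168,-0.002],
    [1,-40.7,4.7,-43.6,0,-0.168,-0.002],
    [1,-40.7,4.7,-43.6,0,-0.168,-0.002],
    [1,-40.7,4.7,-43.6,0,-0.168,-0.002]
  ]
}}

```text
time: 1.7
position: [0.4782, 0.091, 0.2009]
tool_rot: [-0.526, -0.473, 0.472, 0.527]
ft_force: [0.7, -0.0, -0.2]
grip_width: 0.0873
```

```bash
python3 -c "
from h import *
goal([.479,.089,.12])
t=robot.camera('top');s=robot.camera('side')
cv2.imwrite('pics/t1.png',cv2.resize(np.hstack([t[140:260,230:390],s[140:260,220:380]]),None,fx=2.5,fy=2.5,interpolation=2)[:,:,::-1])
"
```

```text
pos [0.4782 0.091  0.2009] w 0.0873 f [ 0.73 -0.02 -0.24] t 1.7
shift [-0.21  8.09 -0.1 ] turn [-0.     0.002  0.002]
```

View pics/t1.png

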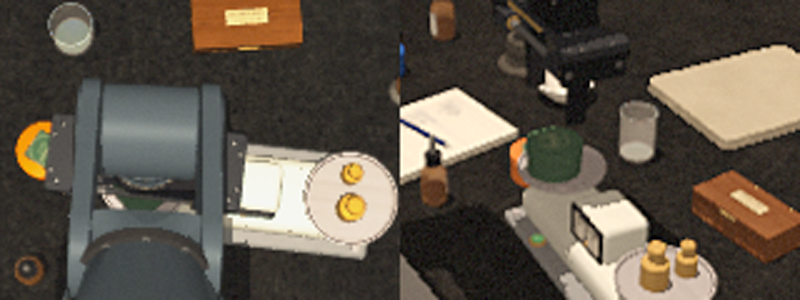

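>>> {"method": "carry_out", "body": {
  "moves": [
    [1,-0.2,3,-0.1,0,0,0],
    [1,-0.2,6,-0.1,0,0,0],
    [1,-0.2,8.1,-0.1,0,0,0],
    [1,-0.2,8.1,-0.1,0,0,0],
    [1,-0.2,8.1,-0.1,0,0,0],
    [0.6,-0.2,8.1,-0.1,0,0,0],
    [0.6,-0.2,8.1,-0.1,0,0,0],
    [0.6,-0.2,8.1,-0.1,0,0,0],
    [0.6,-0.2,8.1,-0.1,0,0,0],
    [0.6,-0.2,8.1,-0.1,0,0,0],
    [0.6,-0.2,8.1,-0.1,0,0,0]
  ],
  "force": 20
}}

```text
time: 2.9
position: [0.4803, 0.0877, 0.1198]
tool_rot: [-0.527, -0.472, 0.471, 0.527]
ft_force: [1.4, 1.7, 0.2]
grip_width: 0.0664
```

```bash
python3 -c "
from h import *
goal([.479,.089,.22]);goal([.459,-.361,.22]);goal([.459,-.361,.053])
s=robot.camera('side')
cv2.imwrite('pics/s2.png',cv2.resize(s[140:280,220:380],None,fx=4,fy=4,interpolation=2)[:,:,::-1])
"
```

```text
pos [0.4803 0.0877 0.1198] w 0.0664 f [1.43 1.66 0.19] t 2.9
shift [  0.14 -10.02   0.13] turn [ 0.001 -0.     0.002]
pos [0.4803 0.0877 0.1198] w 0.0664 f [1.43 1.66 0.19] t 2.9
shift [-44.81 -10.12  -2.86] turn [ 0.001 -0.     0.002]
pos [0.4803 0.0877 0.1198] w 0.0664 f [1.43 1.66 0.19] t 2.9
shift [-44.85   6.58  -2.84] turn [ 0.001 -0.     0.002]
```

View pics/s2.png

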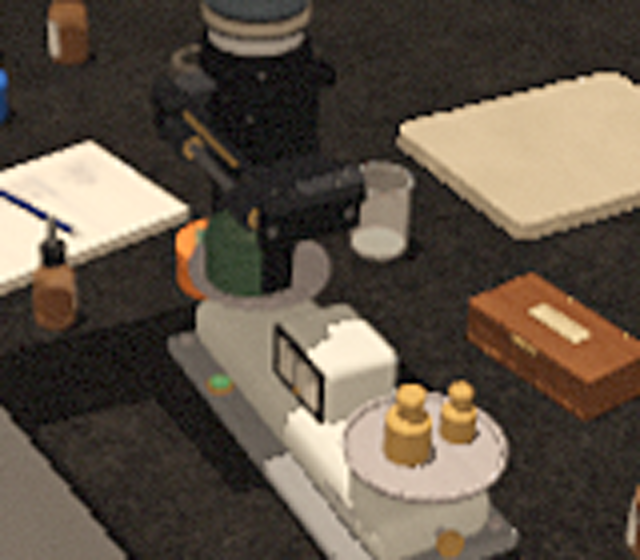

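>>> {"method": "carry_out", "body": {
  "moves": [
    [0.6,0,-1,0,0,0,0],
    [0.6,0,-3,0,0,0,0],
    [0.6,0,-6,0,0,0,0],
    [0.6,0,-10,0,0,0,0],
    [0.6,-4,-10,-0.3,0,0,0],
    [0.6,-8,-10,-0.5,0,0,0],
    [0.6,-12,-10,-0.8,0,0,0],
    [0.6,-16,-10,-1,0,0,0],
    [0.6,-20,-10,-1.3,0,0,0],
    [0.6,-24,-10,-1.5,0,0,0],
    [0.6,-28,-10,-1.8,0,0,0],
    [0.6,-32,-10,-2,0,0,0],
    [0.6,-36,-10,-2.3,0,0,0],
    [0.6,-40,-10,-2.5,0,0,0],
    [0.6,-43,-8,-2.8,0,0,0],
    [0.6,-44.8,-5,-2.9,0,0,0],
    [0.6,-44.8,-2,-2.9,0,0,0],
    [0.6,-44.8,1,-2.9,0,0,0],
    [0.6,-44.8,3,-2.9,0,0,0],
    [0.6,-44.8,4,-2.9,0,0,0]
  ]
}}

```text
time: 4.95
position: [0.4574, -0.3595, 0.0764]
tool_rot: [-0.524, -0.472, 0.471, 0.529]
ft_force: [-0.8, -0.6, -3.4]
grip_width: 0.0667
```

```bash
python3 -c "
from h import *
goal([.459,-.361,.051])
t=robot.camera('top');s=robot.camera('side')
cv2.imwrite('pics/t3.png',cv2.resize(np.hstack([t[150:290,330:510],s[240:380,270:450]]),None,fx=2.2,fy=2.2,interpolation=2)[:,:,::-1])
"
```

```text
pos [ 0.4574 -0.3595  0.0764] w 0.0667 f [-0.79 -0.58 -3.35] t 4.95
shift [-0.15  2.54 -0.18] turn [-0.004 -0.     0.006]
```

View pics/t3.png

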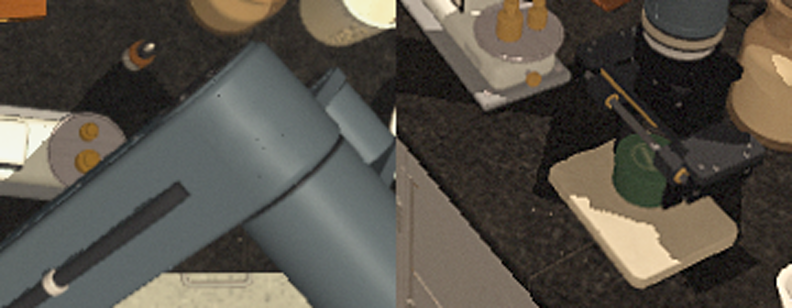

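>>> {"method": "carry_out", "body": {
  "moves": [
    [0.6,-0.1,1,-0.1,0,0,0],
    [0.6,-0.1,1.7,-0.1,0,0,0],
    [0.6,-0.1,2.1,-0.1,0,0,0],
    [0.6,-0.1,2.4,-0.1,0,0,0],
    [0.6,-0.1,2.5,-0.1,0,0,0],
    [0.6,-0.1,2.5,-0.1,0,0,0]
  ]
}}

```text
time: 5.65
position: [0.4602, -0.3618, 0.0537]
tool_rot: [-0.526, -0.472, 0.471, 0.527]
ft_force: [-0.2, -0.3, -3.0]
grip_width: 0.0666
```

>>> {"method": "carry_out", "body": {
  "moves": [
    [0.6,0,0.15,0,0,0,0],
    [0.6,0,0.25,0,0,0,0],
    [0.6,0,0.25,0,0,0,0]
  ]
}}

```text
time: 5.95
position: [0.4602, -0.3619, 0.0514]
tool_rot: [-0.527, -0.472, 0.471, 0.527]
ft_force: [-0.3, 1.0, -1.1]
grip_width: 0.0668
```

Touching down now (load dropping from 3.0 to 1.1 N). A millimetre more, then release and lift.

>>> {"method": "carry_out", "body": {
  "moves": [
    [0.6,0,0.08,0,0,0,0],
    [0.6,0,0.08,0,0,0,0],
    [1,0,0.08,0,0,0,0],
    [1,0,0.08,0,0,0,0],
    [1,0,0.08,0,0,0,0],
    [1,0,0.08,0,0,0,0],
    [1,0,0.08,0,0,0,0],
    [1,0,-2,0,0,0,0],
    [1,0,-6,0,0,0,0],
    [1,0,-10,0,0,0,0],
    [1,0,-15,0,0,0,0],
    [1,0,-15,0,0,0,0]
  ]
}}

```text
time: 7.15
position: [0.4632, -0.3654, 0.2081]
tool_rot: [0.532, 0.472, -0.471, -0.522]
ft_force: [1.0, -0.9, 0.3]
grip_width: 0.0868
```

```bash
python3 -c "
from h import *
goal([.4505,-.138,.20])
t=robot.camera('top');s=robot.camera('side')
cv2.imwrite('pics/t4.png',cv2.resize(np.hstack([t[180:260,340:420],s[220:300,280:360]]),None,fx=5,fy=5,interpolation=2)[:,:,::-1])
cv2.imwrite('pics/s4.png',cv2.resize(s[220:380,270:450],None,fx=4,fy=3.7,interpolation=2)[:,:,::-1])
"
```

```text
pos [ 0.4632 -0.3654  0.2081] w 0.0868 f [ 1.05 -0.9   0.32] t 7.15
shift [22.47  0.58  3.78] turn [ 0.011  0.    -0.008]
```

View pics/t4.png

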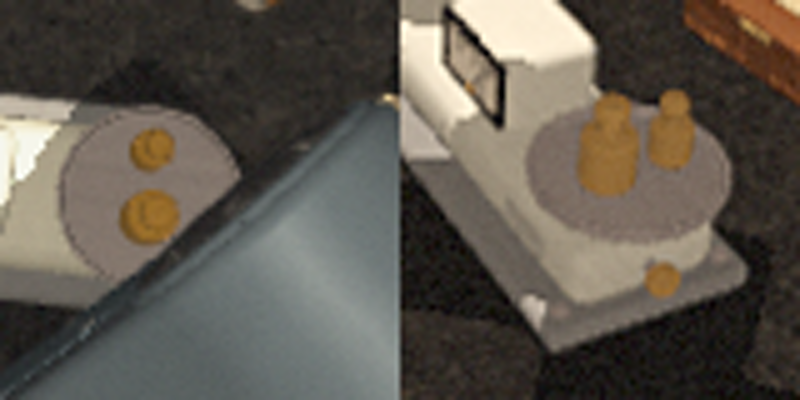

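View pics/s4.png

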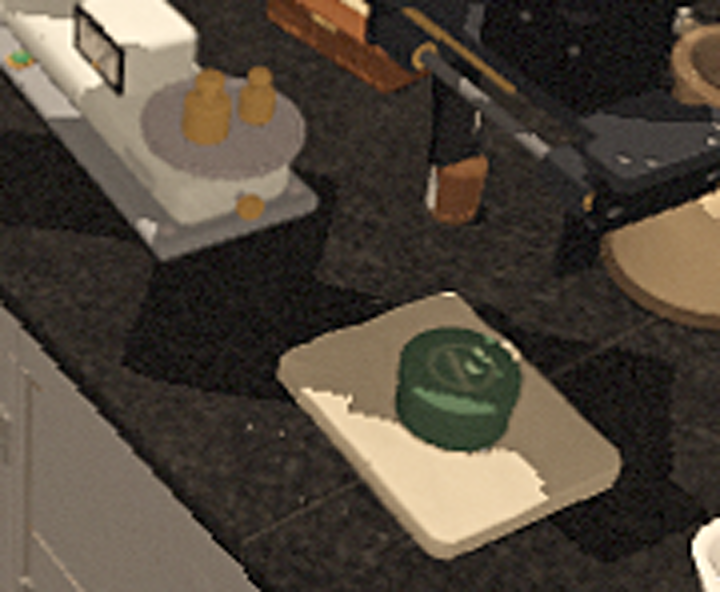

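```bash
python3 -c "
from h import *
f=lambda c,z:onz('top',src(c,5,(340,180)),z).round(4)
g=lambda c,z:onz('side',src((c[0]-400,c[1]),5,(280,220)),z).round(4)
print('large',f((151,217),.105),g((614,100),.124),g((608,158),.0945),'small',f((153,149),.10),g((675,98),.114))
"
```

```text
large [ 0.4499 -0.1401  0.105 ] [ 0.4575 -0.1314  0.124 ] [ 0.4512 -0.138   0.0945] small [ 0.4881 -0.1428  0.1   ] [ 0.4932 -0.1363  0.114 ]
```

>>> {"method": "carry_out", "body": {
  "moves": [
    [0.6,5,-1,1,0,0,0],
    [0.6,10,-1,2,0,0,0],
    [0.6,15,-1,3,0,0,0],
    [0.6,19,-1,3.5,0,0,0],
    [0.6,22.3,-1,3.8,0,0,0],
    [0.6,22.3,2,3.8,0,0,0],
    [0.6,22.3,2,3.8,0,0,0],
    [0.6,22.3,2,3.8,0,0,0]
  ]
}}

```text
time: 8.05
position: [0.4461, -0.1358, 0.1804]
tool_rot: [-0.525, -0.472, 0.471, 0.529]
ft_force: [-0.1, -0.9, -0.0]
grip_width: 0.0528
```

```bash
python3 -c "
from h import *
goal([.4505,-.139,.111])
s=robot.camera('side')
cv2.imwrite('pics/s5.png',cv2.resize(s[180:300,260:380],None,fx=5,fy=5,interpolation=2)[:,:,::-1])
"
```

```text
pos [ 0.4461 -0.1358  0.1804] w 0.0528 f [-0.13 -0.89 -0.04] t 8.05
shift [-0.29  6.94 -0.5 ] turn [-0.004 -0.     0.004]
```

View pics/s5.png

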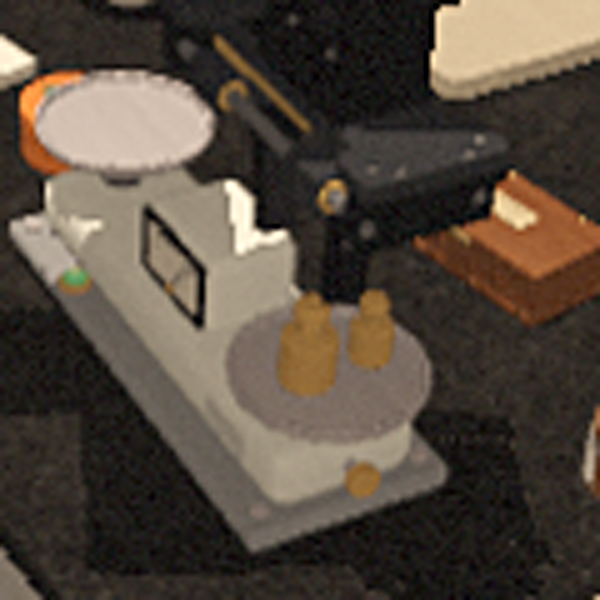

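>>> {"method": "carry_out", "body": {
  "moves": [
    [0.6,-0.3,2,-0.5,0,0,0],
    [0.6,-0.3,2,-0.5,0,0,0],
    [0.6,-0.3,2,-0.5,0,0,0]
  ]
}}

```text
time: 8.4
position: [0.4516, -0.1404, 0.1619]
tool_rot: [-0.527, -0.472, 0.471, 0.528]
ft_force: [0.6, 0.2, -0.4]
grip_width: 0.0522
```

```bash
python3 -c "
from h import *
goal([.4505,-.139,.111])
"
```

```text
pos [ 0.4516 -0.1404  0.1619] w 0.0522 f [ 0.55  0.17 -0.43] t 8.4
shift [0.11 5.09 0.12] turn [-0.    -0.001  0.002]
```

>>> {"method": "carry_out", "body": {
  "moves": [
    [0.6,0.1,2,0.1,0,0,0],
    [0.6,0.1,4,0.1,0,0,0],
    [0.6,0.1,5.1,0.1,0,0,0],
    [0.6,0.1,5.1,0.1,0,0,0],
    [0.6,0.1,5.1,0.1,0,0,0],
    [0.1,0.1,5.1,0.1,0,0,0],
    [0.1,0.1,5.1,0.1,0,0,0],
    [0.1,0.1,5.1,0.1,0,0,0],
    [0.1,0.1,5.1,0.1,0,0,0],
    [0.1,0.1,5.1,0.1,0,0,0],
    [0.1,0.1,5.1,0.1,0,0,0],
    [0.1,0.1,5.1,0.1,0,0,0]
  ],
  "force": 15
}}

```text
time: 9.6
position: [0.4508, -0.1382, 0.111]
tool_rot: [-0.527, -0.472, 0.471, 0.527]
ft_force: [0.2, 2.0, 5.9]
grip_width: 0.0296
```

```bash
python3 -c "
from h import *
goal([.473,.088,.19])
s=robot.camera('side')
cv2.imwrite('pics/s6.png',cv2.resize(s[180:300,260:380],None,fx=5,fy=5,interpolation=2)[:,:,::-1])
"
```

```text
pos [ 0.4508 -0.1382  0.111 ] w 0.0296 f [0.23 2.   5.93] t 9.6
shift [22.74 -7.85  0.3 ] turn [ 0.    -0.     0.002]
```

View pics/s6.png

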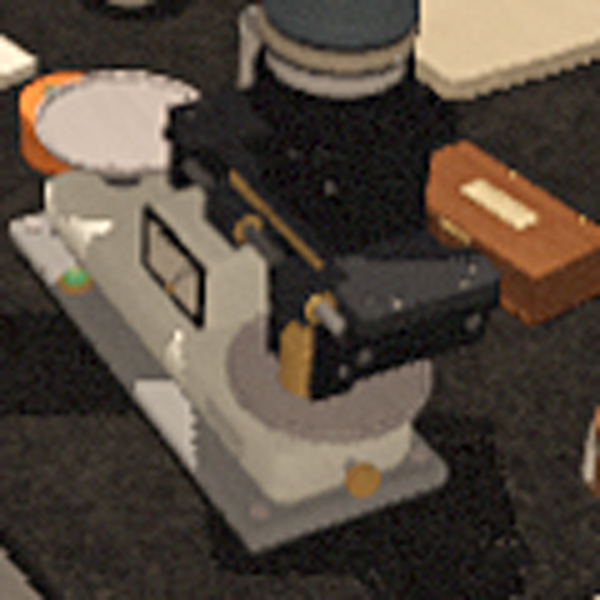

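>>> {"method": "carry_out", "body": {
  "moves": [
    [0.1,0,-1,0,0,0,0],
    [0.1,0,-3,0,0,0,0],
    [0.1,0,-6,0,0,0,0],
    [0.1,0,-8,0,0,0,0],
    [0.1,0,-8,0,0,0,0],
    [0.1,0,-8,0,0,0,0]
  ]
}}

```text
time: 10.25
position: [0.4504, -0.1386, 0.1906]
tool_rot: [-0.527, -0.472, 0.471, 0.527]
ft_force: [-0.3, 0.5, -1.3]
grip_width: 0.0294
```

```bash
python3 -c "
from h import *
goal([.473,.088,.19])
s=robot.camera('side')
cv2.imwrite('pics/s7.png',cv2.resize(s[140:300,240:400],None,fx=4,fy=3.7,interpolation=2)[:,:,::-1])
"
```

```text
pos [ 0.4504 -0.1386  0.1906] w 0.0294 f [-0.35  0.48 -1.27] t 10.25
shift [22.77  0.09  0.26] turn [0.    0.    0.002]
```

View pics/s7.png

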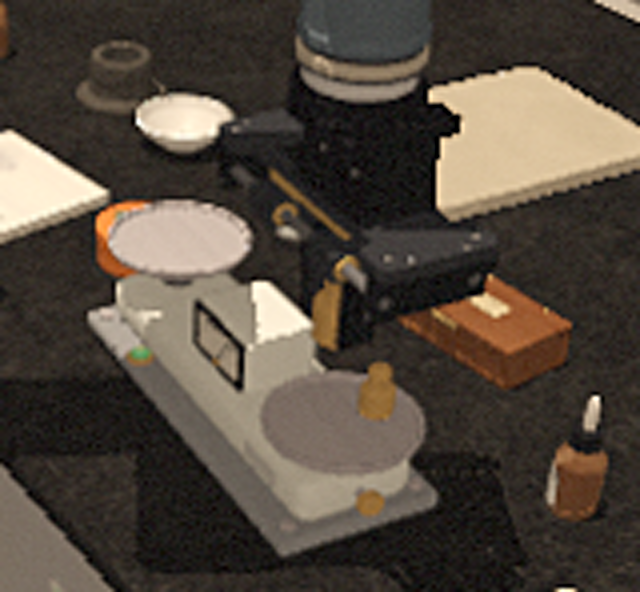

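>>> {"method": "carry_out", "body": {
  "moves": [
    [0.1,3,0,0,0,0,0],
    [0.1,6,0,0,0,0,0],
    [0.1,10,0,0.1,0,0,0],
    [0.1,14,0,0.1,0,0,0],
    [0.1,18,0,0.2,0,0,0],
    [0.1,21,0,0.3,0,0,0],
    [0.1,22.8,0,0.3,0,0,0],
    [0.1,22.8,2,0.3,0,0,0],
    [0.1,22.8,4,0.3,0,0,0],
    [0.1,22.8,5,0.3,0,0,0],
    [0.1,22.8,5,0.3,0,0,0],
    [0.1,22.8,5,0.3,0,0,0]
  ]
}}

```text
time: 11.5
position: [0.4728, 0.0882, 0.1406]
tool_rot: [-0.526, -0.472, 0.471, 0.528]
ft_force: [0.5, 0.7, -2.9]
grip_width: 0.0298
```

```bash
python3 -c "
from h import *
goal([.473,.0875,.112])
s=robot.camera('side')
cv2.imwrite('pics/s8.png',cv2.resize(s[140:300,220:380],None,fx=4,fy=3.7,interpolation=2)[:,:,::-1])
"
```

```text
pos [0.4728 0.0882 0.1406] w 0.0298 f [ 0.53  0.73 -2.9 ] t 11.5
shift [-0.07  2.86 -0.03] turn [-0.001 -0.     0.002]
```

View pics/s8.png

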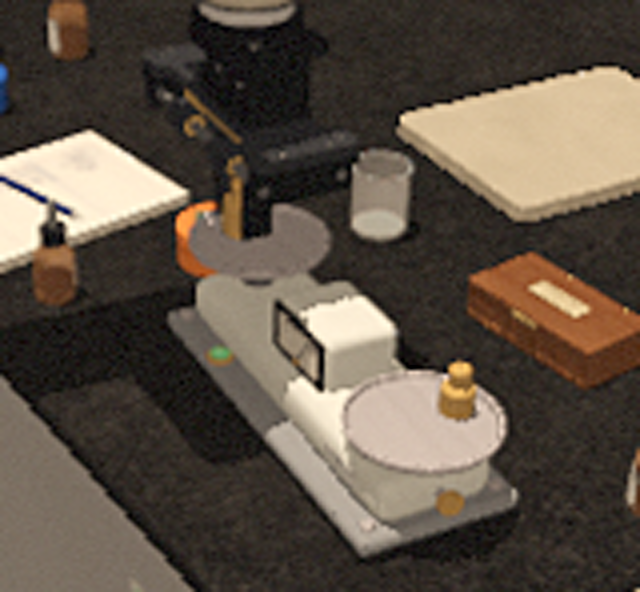

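>>> {"method": "carry_out", "body": {
  "moves": [
    [0.1,0,1,0,0,0,0],
    [0.1,0,1.5,0,0,0,0],
    [0.1,0,1.8,0,0,0,0],
    [0.1,0,2.1,0,0,0,0],
    [0.1,0,2.4,0,0,0,0],
    [0.1,0,2.7,0,0,0,0],
    [0.1,0,2.8,0,0,0,0],
    [0.1,0,2.8,0,0,0,0],
    [0.1,0,2.8,0,0,0,0]
  ]
}}

```text
time: 12.45
position: [0.4729, 0.0884, 0.1131]
tool_rot: [-0.526, -0.472, 0.471, 0.527]
ft_force: [-0.8, -0.5, 0.2]
grip_width: 0.0295
```

```bash
python3 -c "
from h import *
goal([.473,.0875,.112])
s=robot.camera('side')
cv2.imwrite('pics/s9.png',cv2.resize(s[140:300,220:380],None,fx=4,fy=3.7,interpolation=2)[:,:,::-1])
"
```

```text
pos [0.4729 0.0884 0.1131] w 0.0295 f [-0.76 -0.55  0.22] t 12.45
shift [-0.09  0.11 -0.02] turn [0.    0.    0.002]
```

View pics/s9.png

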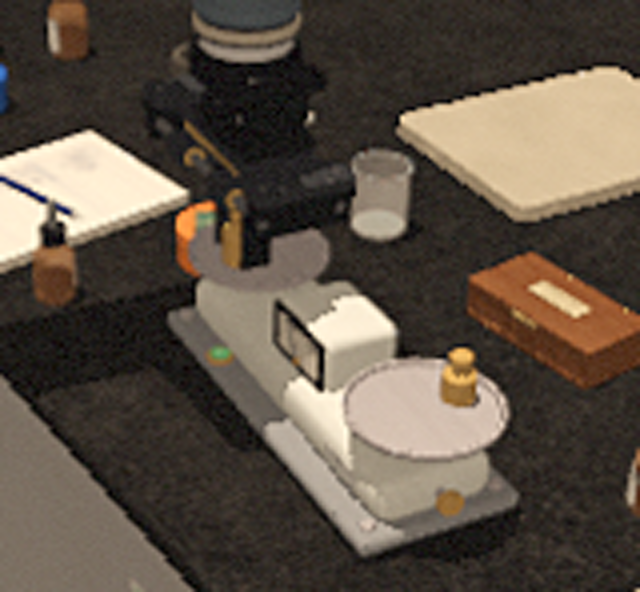

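>>> {"method": "carry_out", "body": {
  "moves": [
    [0.6,0,0,0,0,0,0],
    [0.6,0,0,0,0,0,0],
    [0.6,0,0,0,0,0,0],
    [0.6,0,0,0,0,0,0],
    [0.6,0,0,0,0,0,0],
    [0.6,0,-1,0,0,0,0],
    [0.6,0,-4,0,0,0,0],
    [0.6,0,-8,0,0,0,0],
    [0.6,0,-8,0,0,0,0],
    [0.6,-4,-8,0,0,0,0],
    [0.6,-8,-8,0,0,0,0],
    [0.6,-12,-8,0,0,0,0],
    [0.6,-12,-8,0,0,0,0],
    [0.6,-12,-8,0,0,0,0]
  ]
}}

```text
time: 13.9
position: [0.4593, -0.0316, 0.1927]
tool_rot: [-0.527, -0.471, 0.47, 0.528]
ft_force: [0.1, 0.0, 0.4]
grip_width: 0.0523
```

```bash
python3 -c "
from h import *
goal([.4885,-.142,.18])
t=robot.camera('top');s=robot.camera('side')
cv2.imwrite('pics/t10.png',cv2.resize(np.hstack([t[180:260,260:400],s[180:260,220:360]]),None,fx=2.8,fy=2.8,interpolation=2)[:,:,::-1])
cv2.imwrite('pics/s10.png',cv2.resize(s[180:300,250:370],None,fx=5,fy=5,interpolation=2)[:,:,::-1])
"
```

```text
pos [ 0.4593 -0.0316  0.1927] w 0.0523 f [0.07 0.03 0.38] t 13.9
shift [-10.64   1.24  -4.15] turn [-0.    -0.003  0.002]
```

View pics/t10.png

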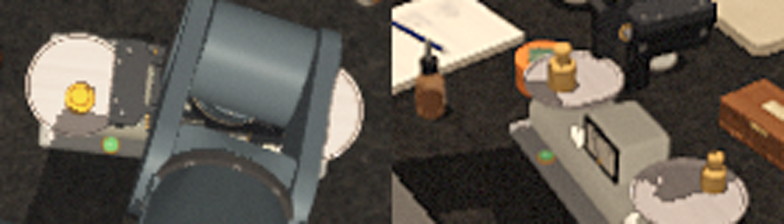

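View pics/s10.png

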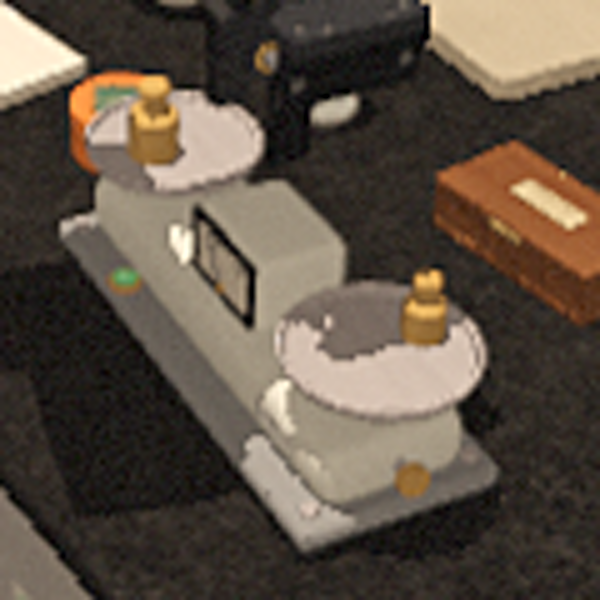

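```bash
python3 -c "
from h import *
print('large',onz('top',src((80,97),2.8,(260,180)),.105).round(4), 'panL',onz('top',src((76.5,84.5),2.8,(260,180)),.085).round(4), 'small',sb((428,283),.1245).round(4),sb((424,318),.106).round(4))
"
```

```text
large [0.4734 0.0839 0.105 ] panL [0.4881 0.0871 0.085 ] small [ 0.4929 -0.1377  0.1245] [ 0.4895 -0.1411  0.106 ]
```

>>> {"method": "carry_out", "body": {
  "moves": [
    [0.42,-3,0,-1,0,0,0],
    [0.42,-6,0,-2,0,0,0],
    [0.42,-9,0,-3.5,0,0,0],
    [0.42,-10.6,0,-4.2,0,0,0],
    [0.42,-10.6,2,-4.2,0,0,0],
    [0.42,-10.6,2,-4.2,0,0,0],
    [0.42,-10.6,2,-4.2,0,0,0]
  ]
}}

```text
time: 14.7
position: [0.489, -0.1394, 0.1722]
tool_rot: [-0.525, -0.472, 0.472, 0.528]
ft_force: [-0.1, -1.0, 0.2]
grip_width: 0.0363
```

```bash
python3 -c "
from h import *
goal([.4895,-.1415,.126])
t=robot.camera('top');s=robot.camera('side')
cv2.imwrite('pics/s11.png',cv2.resize(s[180:300,250:370],None,fx=5,fy=5,interpolation=2)[:,:,::-1])
cv2.imwrite('pics/t11.png',cv2.resize(t[180:260,260:400],None,fx=5,fy=5,interpolation=2)[:,:,::-1])
"
```

```text
pos [ 0.489  -0.1394  0.1722] w 0.0363 f [-0.12 -0.97  0.15] t 14.7
shift [-0.22  4.62 -0.08] turn [-0.002  0.001  0.003]
```

View pics/s11.png

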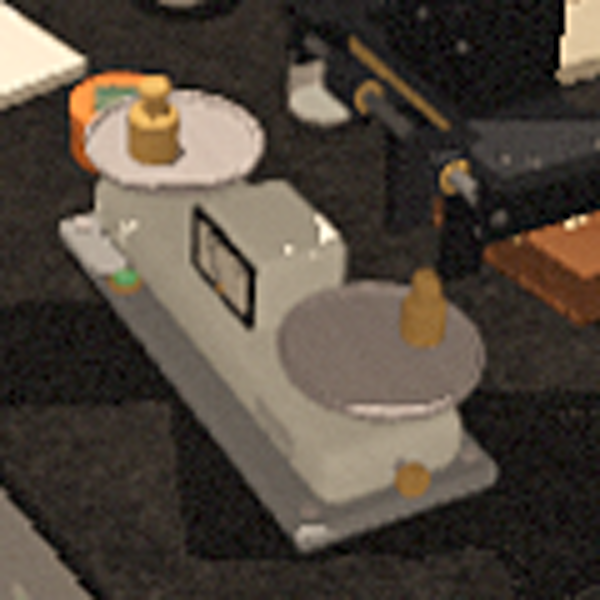

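View pics/t11.png

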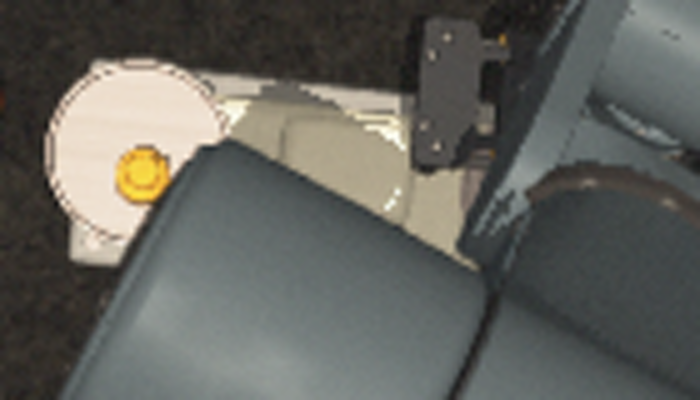

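>>> {"method": "carry_out", "body": {
  "moves": [
    [0.42,-0.2,2,-0.1,0,0,0],
    [0.42,-0.2,3.6,-0.1,0,0,0],
    [0.42,-0.2,4.6,-0.1,0,0,0],
    [0.42,-0.2,4.6,-0.1,0,0,0],
    [0.42,-0.2,4.6,-0.1,0,0,0],
    [0.1,-0.2,4.6,-0.1,0,0,0],
    [0.1,-0.2,4.6,-0.1,0,0,0],
    [0.1,-0.2,4.6,-0.1,0,0,0],
    [0.1,-0.2,4.6,-0.1,0,0,0],
    [0.1,-0.2,4.6,-0.1,0,0,0],
    [0.1,-0.2,4.6,-0.1,0,0,0]
  ],
  "force": 10
}}

```text
time: 15.9
position: [0.4907, -0.143, 0.1267]
tool_rot: [-0.527, -0.472, 0.471, 0.527]
ft_force: [0.4, -0.6, -0.2]
grip_width: 0.0226
```

```bash
python3 -c "
from h import *
goal([.4895,-.1415,.2])
s=robot.camera('side')
cv2.imwrite('pics/s12.png',cv2.resize(s[180:300,250:370],None,fx=5,fy=5,interpolation=2)[:,:,::-1])
"
```

```text
pos [ 0.4907 -0.143   0.1267] w 0.0226 f [ 0.38 -0.63 -0.15] t 15.9
shift [ 0.15 -7.33  0.13] turn [ 0.001 -0.     0.002]
```

View pics/s12.png

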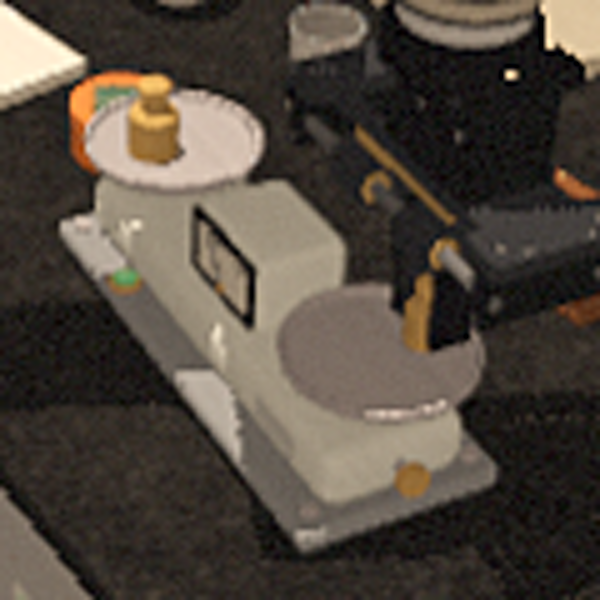

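>>> {"method": "carry_out", "body": {
  "moves": [
    [0.1,0,-1,0,0,0,0],
    [0.1,0,-3,0,0,0,0],
    [0.1,0,-6,0,0,0,0],
    [0.1,0,-7.5,0,0,0,0],
    [0.1,4,-7.5,0,0,0,0],
    [0.1,8,-7.5,0.1,0,0,0],
    [0.1,12,-7.5,0.2,0,0,0],
    [0.1,16,-7.5,0.3,0,0,0],
    [0.1,20,-7.5,0.4,0,0,0],
    [0.1,22.5,-7.5,0.4,0,0,0],
    [0.1,22.8,-5,0.4,0,0,0],
    [0.1,22.8,-3,0.4,0,0,0],
    [0.1,22.8,-1,0.4,0,0,0],
    [0.1,22.8,-1,0.4,0,0,0],
    [0.1,22.8,-1,0.4,0,0,0]
  ]
}}

```text
time: 17.45
position: [0.5116, 0.084, 0.1374]
tool_rot: [-0.526, -0.472, 0.471, 0.527]
ft_force: [-0.4, 0.4, -1.0]
grip_width: 0.0221
```

```bash
python3 -c "
from h import *
goal([.5114,.0839,.1135])
s=robot.camera('side')
cv2.imwrite('pics/s13.png',cv2.resize(s[160:280,230:350],None,fx=5,fy=5,interpolation=2)[:,:,::-1])
"
```

```text
pos [0.5116 0.084  0.1374] w 0.0221 f [-0.36  0.4  -1.02] t 17.45
shift [-0.02  2.39  0.02] turn [-0.     0.     0.002]
```

View pics/s13.png

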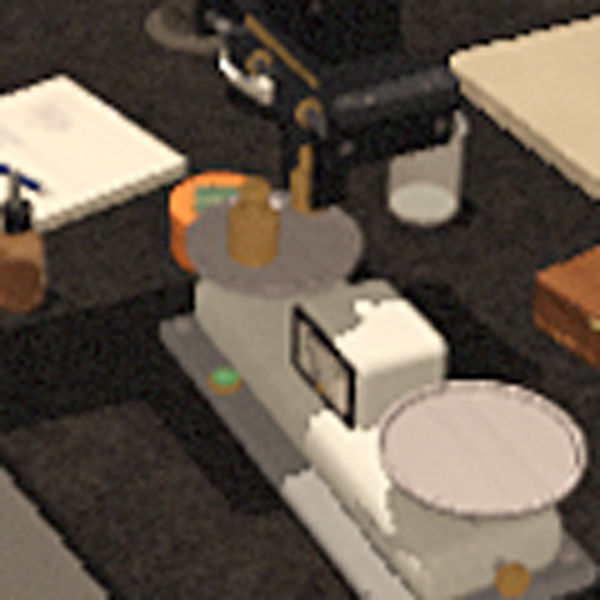

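>>> {"method": "carry_out", "body": {
  "moves": [
    [0.1,0,1,0,0,0,0],
    [0.1,0,1.6,0,0,0,0],
    [0.1,0,2,0,0,0,0],
    [0.1,0,2.25,0,0,0,0],
    [0.1,0,2.35,0,0,0,0],
    [0.1,0,2.35,0,0,0,0],
    [0.1,0,2.35,0,0,0,0]
  ]
}}

```text
time: 18.2
position: [0.5116, 0.0841, 0.1139]
tool_rot: [-0.526, -0.472, 0.471, 0.527]
ft_force: [-1.4, -0.8, 3.1]
grip_width: 0.0225
```

```bash
python3 -c "
from h import *
goal([.5114,.0839,.113])
s=robot.camera('side')
cv2.imwrite('pics/s14.png',cv2.resize(s[160:260,230:330],None,fx=6,fy=6,interpolation=2)[:,:,::-1])
"
```

```text
pos [0.5116 0.0841 0.1139] w 0.0225 f [-1.39 -0.8   3.13] t 18.2
shift [-0.02  0.09  0.02] turn [0.    0.    0.002]
```

View pics/s14.png

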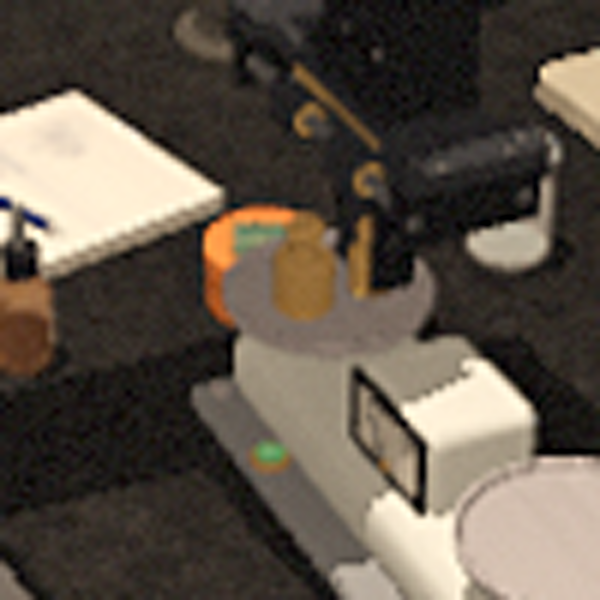

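>>> {"method": "carry_out", "body": {
  "moves": [
    [0.42,0,0,0,0,0,0],
    [0.42,0,0,0,0,0,0],
    [0.42,0,0,0,0,0,0],
    [0.42,0,0,0,0,0,0],
    [0.42,0,-1,0,0,0,0],
    [0.42,0,-4,0,0,0,0],
    [0.42,0,-8,0,0,0,0],
    [0.6,-4,-9,0,0,0,0],
    [0.8,-9,-9,0,0,0,0],
    [1,-14,-9,0,0,0,0],
    [1,-19,-9,0,0,0,0],
    [1,-24,-9,0,0,0,0],
    [1,-29,-9,0,0,0,0],
    [1,-34,-9,0,0,0,0],
    [1,-39,-9,0,0,0,0],
    [1,-44,-9,0,0,0,0],
    [1,-45,-9,0,0,0,0],
    [1,-45,-9,0,0,0,0]
  ]
}}

```text
time: 20.05
position: [0.4615, -0.3654, 0.203]
tool_rot: [-0.528, -0.471, 0.47, 0.528]
ft_force: [1.1, -0.3, 0.6]
grip_width: 0.087
```

```bash
python3 -c "
from h import *
goal([.460,-.362,.12])
t=robot.camera('top');s=robot.camera('side')
cv2.imwrite('pics/t15.png',cv2.resize(t[180:255,262:402],None,fx=5.5,fy=5.5,interpolation=cv2.INTER_CUBIC)[:,:,::-1])
cv2.imwrite('pics/s15.png',cv2.resize(s[180:380,250:450],None,fx=4,fy=3,interpolation=2)[:,:,::-1])
"
```

```text
pos [ 0.4615 -0.3654  0.203 ] w 0.087 f [ 1.1  -0.29  0.63] t 20.05
shift [0.3  8.3  0.19] turn [ 0.001 -0.003  0.001]
```

View pics/t15.png

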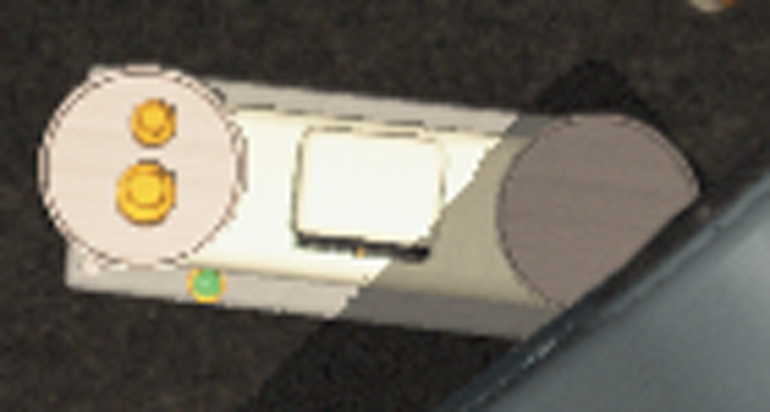

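View pics/s15.png

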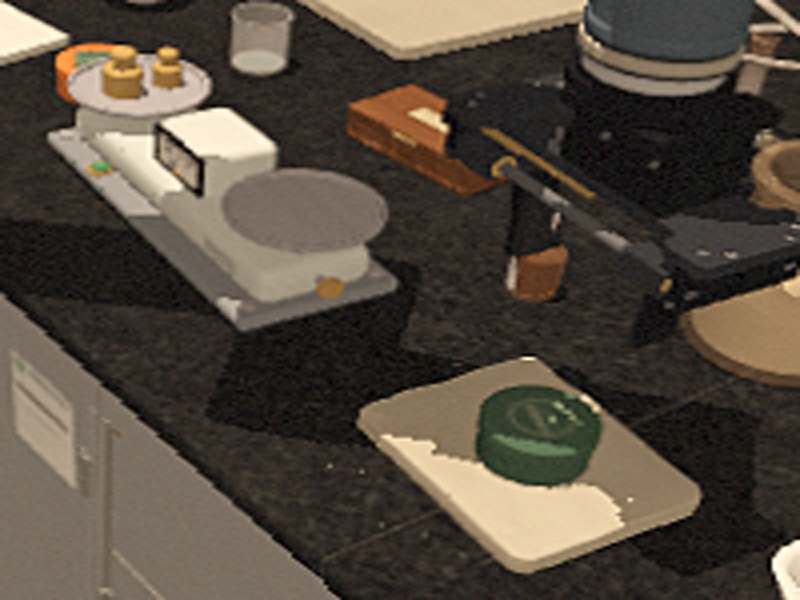

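>>> {"method": "carry_out", "body": {
  "moves": [
    [1,0.3,4,0.2,0,0,0],
    [1,0.3,8,0.2,0,0,0],
    [1,0.3,8,0.2,0,0,0],
    [1,0.3,8,0.2,0,0,0],
    [1,0.3,8,0.2,0,0,0]
  ]
}}

```text
time: 20.65
position: [0.4616, -0.3601, 0.1247]
tool_rot: [0.527, 0.472, -0.471, -0.526]
ft_force: [0.0, 0.1, -0.6]
grip_width: 0.0868
```

```bash
python3 -c "
from h import *
goal([.460,-.362,.0515])
s=robot.camera('side')
cv2.imwrite('pics/s16.png',cv2.resize(s[260:380,310:450],None,fx=5,fy=5,interpolation=2)[:,:,::-1])
"
```

```text
pos [ 0.4616 -0.3601  0.1247] w 0.0868 f [ 0.01  0.09 -0.64] t 20.65
shift [-0.21  7.32  0.16] turn [ 0.003  0.001 -0.   ]
```

View pics/s16.png

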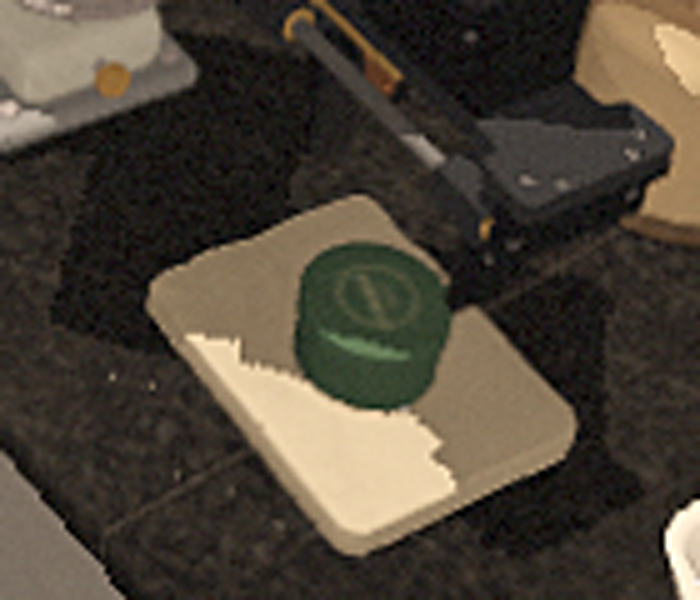

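```bash
python3 -c "
from h import *
print(onz('side',src((373,292),5,(310,260)),.057))
"
```

```text
[ 0.45931916 -0.3593948   0.057     ]
```

>>> {"method": "carry_out", "body": {
  "moves": [
    [1,-0.2,3,0.1,0,0,0],
    [1,-0.2,5.5,0.1,0,0,0],
    [1,-0.2,7.3,0.1,0,0,0],
    [1,-0.2,7.3,0.1,0,0,0],
    [1,-0.2,7.3,0.1,0,0,0],
    [0.6,-0.2,7.3,0.1,0,0,0],
    [0.6,-0.2,7.3,0.1,0,0,0],
    [0.6,-0.2,7.3,0.1,0,0,0],
    [0.6,-0.2,7.3,0.1,0,0,0],
    [0.6,-0.2,7.3,0.1,0,0,0]
  ],
  "force": 20
}}

```text
time: 21.7
position: [0.4595, -0.3619, 0.0505]
tool_rot: [-0.527, -0.472, 0.471, 0.527]
ft_force: [0.9, 1.0, 6.1]
grip_width: 0.0664
```

```bash
python3 -c "
from h import *
goal([.4635,-.143,.16])
"
```

```text
pos [ 0.4595 -0.3619  0.0505] w 0.0664 f [0.86 1.05 6.06] t 21.7
shift [ 21.82 -10.93   2.01] turn [ 0.001 -0.     0.001]
```

>>> {"method": "carry_out", "body": {
  "moves": [
    [0.6,0,-1,0,0,0,0],
    [0.6,0,-3,0,0,0,0],
    [0.6,0,-7,0,0,0,0],
    [0.6,0,-11,0,0,0,0],
    [0.6,2,-13,0.2,0,0,0],
    [0.6,6,-13,0.6,0,0,0],
    [0.6,10,-13,1,0,0,0],
    [0.6,14,-13,1.4,0,0,0],
    [0.6,18,-13,1.8,0,0,0],
    [0.6,21,-12,2,0,0,0],
    [0.6,21.8,-11,2,0,0,0],
    [0.6,21.8,-10,2,0,0,0],
    [0.6,21.8,-10,2,0,0,0],
    [0.6,21.8,-10,2,0,0,0]
  ]
}}

```text
time: 23.1
position: [0.4637, -0.1444, 0.1498]
tool_rot: [-0.527, -0.472, 0.471, 0.528]
ft_force: [0.1, -0.8, -2.3]
grip_width: 0.0667
```

```bash
python3 -c "
from h import *
goal([.4635,-.143,.1205])
s=robot.camera('side')
cv2.imwrite('pics/s17.png',cv2.resize(s[180:300,250:370],None,fx=5,fy=5,interpolation=2)[:,:,::-1])
"
```

```text
pos [ 0.4637 -0.1444  0.1498] w 0.0667 f [ 0.12 -0.76 -2.27] t 23.1
shift [0.14 2.93 0.03] turn [ 0.    -0.001  0.002]
```

View pics/s17.png

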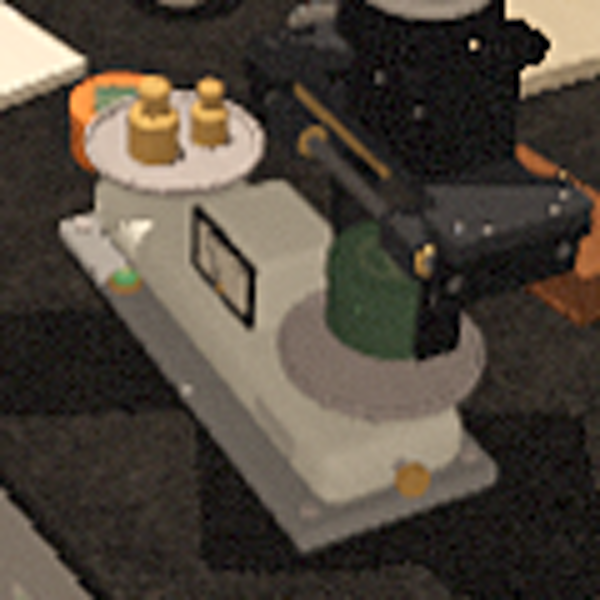

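>>> {"method": "carry_out", "body": {
  "moves": [
    [0.6,0.1,1,0,0,0,0],
    [0.6,0.1,1.7,0,0,0,0],
    [0.6,0.1,2.1,0,0,0,0],
    [0.6,0.1,2.4,0,0,0,0],
    [0.6,0.1,2.7,0,0,0,0],
    [0.6,0.1,2.9,0,0,0,0],
    [0.6,0.1,3,0,0,0,0],
    [0.6,0.1,3,0,0,0,0],
    [0.6,0.1,3,0,0,0,0]
  ]
}}

```text
time: 24.05
position: [0.4634, -0.1419, 0.1202]
tool_rot: [-0.526, -0.472, 0.471, 0.527]
ft_force: [-2.0, -0.5, -0.7]
grip_width: 0.0669
```

```bash
python3 -c "
from h import *
goal([.4635,-.143,.1195])
s=robot.camera('side')
cv2.imwrite('pics/s18.png',cv2.resize(s[180:300,250:370],None,fx=5,fy=5,interpolation=2)[:,:,::-1])
"
```

```text
pos [ 0.4634 -0.1419  0.1202] w 0.0669 f [-2.02 -0.46 -0.72] t 24.05
shift [-0.11  0.07 -0.03] turn [0.    0.    0.002]
```

View pics/s18.png

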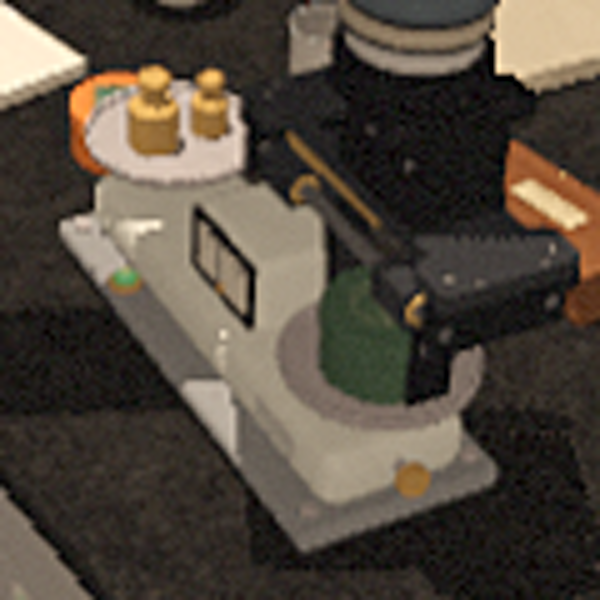

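>>> {"method": "carry_out", "body": {
  "moves": [
    [0.6,0,0.05,0,0,0,0],
    [0.6,0,0.05,0,0,0,0],
    [1,0,0.05,0,0,0,0],
    [1,0,0.05,0,0,0,0],
    [1,0,0.05,0,0,0,0],
    [1,0,0.05,0,0,0,0],
    [1,0,0.05,0,0,0,0],
    [1,0,-2,0,0,0,0],
    [1,0,-6,0,0,0,0],
    [1,0,-11,0,0,0,0],
    [1,-5,-11,0,0,0,0],
    [1,-10,-11,0,0,0,0],
    [1,-15,-11,0,0,0,0],
    [1,-20,-11,0,0,0,0],
    [1,-25,-11,0,0,0,0],
    [1,-25,-11,0,0,0,0],
    [1,-25,-11,0,0,0,0],
    [1,-25,-11,0,0,0,0]
  ]
}}

```text
time: 25.9
position: [0.4354, -0.3891, 0.2292]
tool_rot: [-0.526, -0.472, 0.471, 0.528]
ft_force: [0.4, 0.9, 0.2]
grip_width: 0.0867
```

```bash
python3 -c "
from h import *
goal([.4635,-.143,.1195])
t=robot.camera('top');s=robot.camera('side')
cv2.imwrite('pics/s19.png',cv2.resize(s[180:300,250:370],None,fx=5,fy=5,interpolation=2)[:,:,::-1])
cv2.imwrite('pics/t19.png',cv2.resize(t[180:255,262:402],None,fx=5.5,fy=5.5,interpolation=cv2.INTER_CUBIC)[:,:,::-1])
"
```

```text
pos [ 0.4354 -0.3891  0.2292] w 0.0867 f [0.37 0.86 0.25] t 25.9
shift [24.73 11.06 -0.09] turn [-0.001  0.     0.004]
```

View pics/s19.png

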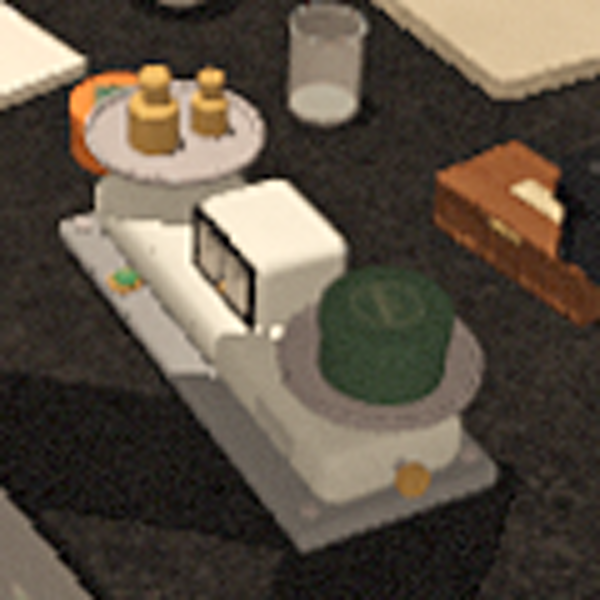

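View pics/t19.png

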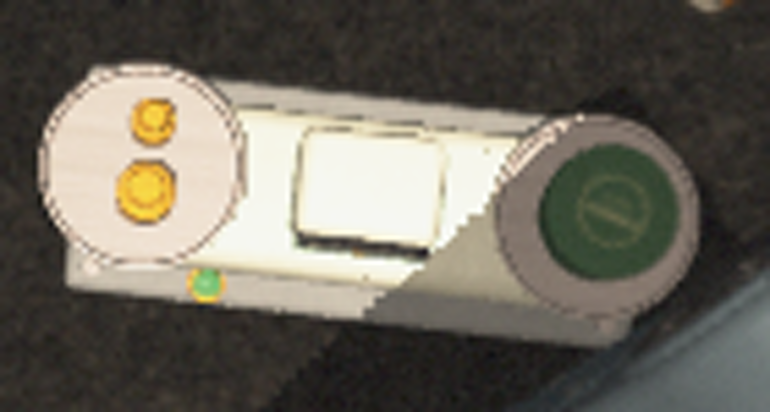

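>>> {"method": "carry_out", "body": {
  "moves": [
    [1,0,0,0,0,0,0],
    [1,0,0,0,0,0,0],
    [1,0,0,0,0,0,0],
    [1,0,0,0,0,0,0],
    [1,0,0,0,0,0,0],
    [1,0,0,0,0,0,0],
    [1,0,0,0,0,0,0],
    [1,0,0,0,0,0,0],
    [1,0,0,0,0,0,0],
    [1,0,0,0,0,0,0]
  ]
}}

```text
time: 27.0
position: [0.4357, -0.3907, 0.2296]
tool_rot: [-0.526, -0.472, 0.471, 0.527]
ft_force: [0.9, -0.5, 0.7]
grip_width: 0.087
```

```bash
python3 -c "
from h import *
R_=np.array([.463,-.1435]);L_=np.array([.4877,.0865])
for n,p,c in (('tin',bl((609.5,212.5),.126),R_),('large',bl((146,192),.116),L_),('small',bl((154,122),.109),L_)): print(n,p.round(4),'off mm',(1000*np.linalg.norm(p[:2]-c)).round(1))
s=robot.camera('side'); s0=cv2.imread('pics/side0.png')[:,:,::-1]
cv2.imwrite('pics/cmp.png',cv2.resize(np.hstack([s0[185:265,250:330],s[185:265,250:330]]),None,fx=5,fy=5,interpolation=2)[:,:,::-1])
o=robot.get_obs();print(o['time'],o['joint_velocities'])
"
```

```text
tin [ 0.461  -0.1439  0.126 ] off mm 2.1
large [0.4717 0.0844 0.116 ] off mm 16.1
small [0.5076 0.0803 0.109 ] off mm 20.8
27.05 [-4.07607492e-04 -1.80413181e-03 -1.43051837e-03 -1.12484344e-03
 -1.05530987e-06  1.24743439e-03]
```

View pics/cmp.png

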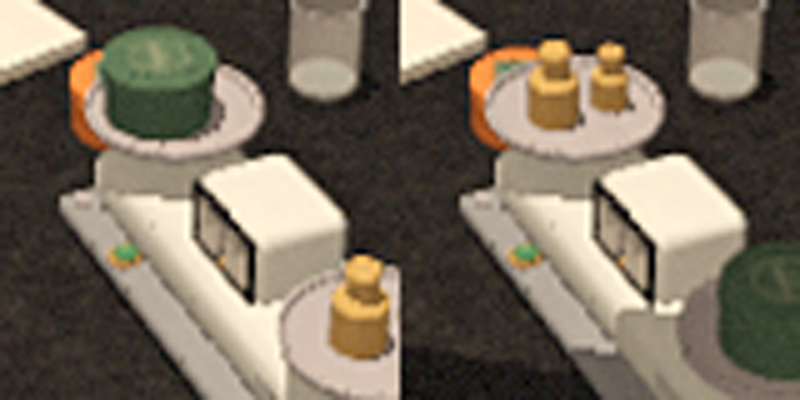

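The left pan's rim sits at the same height as in the level starting picture, about y=157 in both crops. Everything stands well inside its pan.

```bash
python3 -c "
from rig import robot
print(robot.hand_in())"
```

```text
the job is handed in; nothing more can be done
None
```

The loads are exchanged and the job is handed in at about 27 s of the 112 s allowed; hand-in reports no verdict. I parked the tin on the slab, carried the large weight and then the small one to the left pan, and set the tin on the emptied right pan.

In the last pictures:
- **Tin:** about 2 mm from the right pan's centre (22 mm allowed).
- **Large weight:** about 16 mm from the left pan's centre (37 mm allowed).
- **Small weight:** about 21 mm from the left pan's centre (40 mm allowed).
- **State:** all three were upright and released, the arm stood clear and still, and the pans matched the level starting picture by eye.

No check failed. Positions from the side camera differed from the top camera's by up to about 9 mm, so I relied mainly on the top camera. The wrist sensor showed about 6 N upwards while gripping the large weight and again when re-gripping the tin, well below the limits.

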